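# Tip the yellow swatch cassette out of the packed rack

## Robot

A 6-joint arm with a two-finger parallel gripper is mounted at the origin on a cart in front of the work surface, level with it; the furniture and walls round the work are solid. World frame = base frame: x ahead of the robot, y to its left, z up, the work surface at z = 0. Lengths are in m, angles in rad, forces in N, time in s.
With the tool pointing down it reaches from about 0.4 to 0.825 m from the base axis. Payload 7 kg.
Tool frame: the origin (TCP) lies between the finger pads; the fingertips stand 8 mm ahead of it and the grasp point (between the pads) lies 11 mm behind it (arm.finger_overhang is the distance from the TCP to the fingertips, in m); z points along the fingers, y is the line along which they close (so a half turn about z gives the same grasp; the last joint's range is limited). The gripper opens to 88 mm and grips with 3 to 60 N. Pads are 19 mm wide; open, the fingers measure 130 mm over their backs; the gripper's body (78 mm by 193 mm) begins 47 mm behind the grasp point.
Start: joints at [-0.926, 0.359, 0.012, 0, -1.224, -0.288], TCP at [0.236, -0.632, 0.235] pointing down, gripper open.
Joint ranges: [-3.07, 3.07], [-1.43, 2.12], [-1.02, 1.25], [-3.03, 1.67], [-3.05, -0], [-3.03, 3.03]. Speed limits (rad/s): [2.39, 2.39, 3.01, 3.14, 3.14, 3.14].

## Interface

Orientations are given as [roll, pitch, yaw] about the fixed x, y, z axes, in that order (R = Rz(yaw) Ry(pitch) Rx(roll)).
In Python, from station import arm gives the robot as it stands.
- The arm moves only by the tool move_arm, never from a script. Its argument "rows" is text: rows parted by semicolons, each of 7 numbers parted by spaces: the turn, a rotation vector about the tool's x, y, z in degrees, then the shift along the tool's x, y, z in m, then the finger opening in m, from 0 to 0.0876. A call has 1 to 8 rows; each row shifts and turns the commanded pose from where the row before left it, along the tool's axes as they then stand; what a row does not reach is not made up. A row lasts 1/8 s, in which the tool goes at most 62.5 mm and 10.7 degrees, less where a joint would pass 70% of its speed; a pose out of reach is approached as far as the arm can. A call is refused whole if a number of a shift passes 0.0625 or a number of a turn 10.7, either way. A call with a gripper value outside its range is refused whole. The fingers move at their own pace and stop on an object; "squeeze" is the grip in N (left out, the last holds). Time passes only in rows, so rows that do not move let the fingers close. It gives the time, the measured TCP pose, the force, the opening and the grip force at its end, in the units of the state.
- arm.get_state(): the state, without advancing time (a new reading comes with each control period).
- arm.grab_frame(name): name is "side" or "top"; returns (picture, depth): 420x560x3 uint8, blue, green, red; 420x560 float32, m along the optical axis (not along the pixel's ray), 0 where there is no reading.
- arm.camera_model(name): a dict with "mtx" (3x3 intrinsics, pixels), "camera_from_world" (4x4, takes a point from world to camera coordinates). Camera axes: x right, y down, z forward; pixel columns grow to the right and rows downward; lengths in m; the calibration is good to about 2 mm. A picture is of the moment at which its call begins. camera_model takes no time and is no camera call.
- arm.job_done(): hands the job in; it is judged then, once.
The state is a dict: "t": time; "q": joint angles; "qd": joint speeds; "joint_efforts": joint torques, N m; "eef_pos": TCP position; "ee_rot": TCP orientation; "force": force on the tool from outside, world axes, zero at the start; "moment": the same for the moment, N m; "width": finger opening in m; "gripper_force": force on a finger pad.
Only numpy, scipy, OpenCV 4.12 (cv2) and the standard library are available. Lean on these libraries where they do the work, as an engineer would, in place of code of your own. Each camera call takes 0.05 s, during which the arm holds its last target. There are 200 camera calls.

## Task

Take the yellow swatch cassette out of the tightly packed rack the way you take a binder off a shelf: by its pull grip, tip its top clearly towards the open front of the rack, by about 25 degrees, with its lower front edge still down in the rack, and then draw it free. Stand it upright on the black rubber mat, near the middle and at any heading, and let go. Leave the red and the blue cassette standing in their places in the rack.

Things in the scene. Friction and masses are not known exactly. Their poses are not given: they have to be found in the camera images.
- yellow_cassette_grip (a point): in the grip of the yellow cassette, a rigid case standing like a binder: 90 mm deep (x), 34 thick (y), 95 tall, 0.2 kg. x points into the rack, away from its open front; y runs along the row. The grip block on mid-top is 14 mm thick (x), 30 wide (y), 44 tall: pinch it along x. The point is on its axis, 24 mm above the case's top, 119 above the underside and 45 behind the front face
- red_cassette_grip (a point): the same point on the red cassette, alike but for colour. The yellow, red and blue cassettes stand in any order, 2.5 mm apart along y, between two fixed grey cases of their size without grips, in a fixed steel rack with a 6 mm floor
- blue_cassette_grip (a point): the same point on the blue cassette, alike but for colour. Along the rack's open front, 5 mm before the cassettes, runs a lip 6 mm above its floor; a cassette tips forward about its lower front edge, just inside the lip. The rack's back wall, 9 mm behind them, rises 54 mm above its floor
- mat_top (a point): centre of the top face of the black rubber mat, 170 mm (x) by 130 mm (y), 4 mm thick, with a thin white line near its edges, fixed flat on the worktop. A cassette standing on it has its grip point 119 mm above this face
Mind the look-alikes: they are no part of the job. Of the things like the part that bears blue_cassette_grip, leave any that is pink; of the rest the larger one is meant.

How it is judged:
By the outcome, as a careful person would: the job done as asked, in the order asked, and still so for the second after the job is handed in, with the robot touching nothing.
It also fails if it takes over 38 s, if anything falls off the work surface, if the arm or the gripper's body presses on something with over 40 N, if the wrist force passes 120 N, or if a joint passes its speed limit or range.

## Working session

There is one attempt and no reset: what is moved stays moved. The work goes in short steps, Python scripts to look and compute and a tool call to move; the robot and the scene stay as the last step left them, time stands still between calls to the robot, and variables do not carry over. Pictures are saved under pics/ and viewed, at most 10 in all, crops included, and the job is handed in when it is done.

Besides the shell and the picture viewer there is one more tool, called after "Emit:" as name(argument=value, ...), one argument or row to a line, values as JSON. move_arm: Moves the arm, as the interface text tells. Its arguments: {"type":"object","properties":{"rows":{"type":"string"},"squeeze":{"type":"number"}},"required":["rows"]}

```bash
mkdir -p pics; ls; python3 - <<'E'
from station import arm
import cv2,numpy as np
for n in("side","top"):
    p,d=arm.grab_frame(n); cv2.imwrite(f"pics/{n}0.png",p); np.savez(f"{n}0.npz",p=p,d=d)
    m=arm.camera_model(n); print(n,np.round(m["mtx"],1).tolist(),np.round(m["camera_from_world"],3).tolist())
print(arm.get_state())
E
```

```text
pics
side [[427.5, 0.0, 283.0], [0.0, 427.5, 217.7], [0.0, 0.0, 1.0]] [[-0.96, -0.279, -0.009, 0.465], [-0.182, 0.651, -0.737, 0.192], [0.211, -0.706, -0.676, 0.756], [0.0, 0.0, 0.0, 1.0]]
top [[532.7, 0.0, 283.3], [0.0, 532.7, 209.1], [0.0, 0.0, 1.0]] [[0.009, -1.0, 0.002, -0.093], [-0.996, -0.009, -0.089, 0.503], [0.089, -0.001, -0.996, 1.084], [0.0, 0.0, 0.0, 1.0]]
{'t': 0.1, 'q': array([-9.25866003e-01,  3.59320774e-01,  1.11446007e-02, -2.99091765e-04,
       -1.22408523e+00, -2.88079286e-01]), 'qd': array([-0.00049072, -0.00093609,  0.00149966,  0.00197709, -0.00105572,
        0.00124847]), 'joint_efforts': array([-2.53629754e-03, -5.84164274e+01,  2.93748200e+01,  7.01565519e+00,
        1.00851417e-02, -4.03062415e-05]), 'eef_pos': array([ 0.23560675, -0.63209456,  0.23371194]), 'ee_rot': array([ 3.14010806e+00, -1.46690149e-04, -2.78484335e+00]), 'force': array([ 0.78905051, -0.10431149, -0.54372134]), 'moment': array([0.02419361, 0.04282714, 0.00531912]), 'gripper_force': 0.0, 'width': 0.08766972887269056}
```

View pics/side0.png

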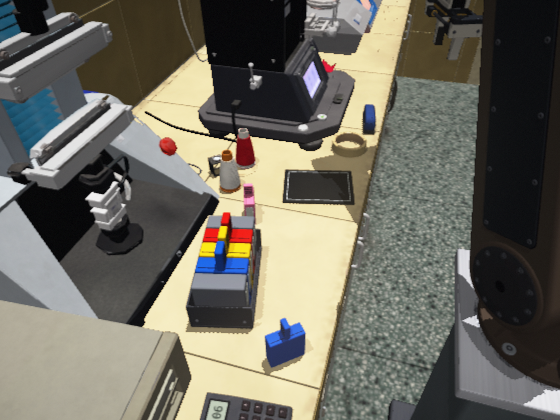

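View pics/top0.png

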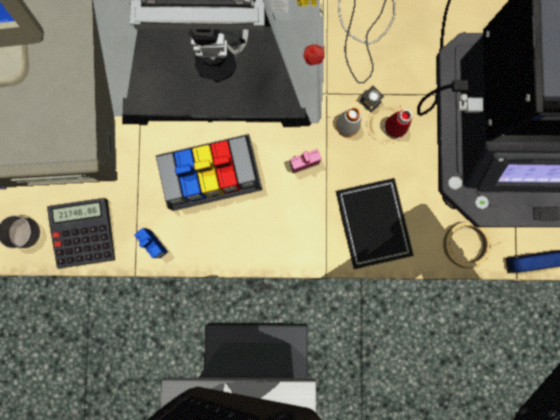

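Side view: the rack is at about (228,265) and its three cassettes run red (225,235), yellow (223,245), blue (220,262). The mat is at (318,187). Top view: blue (185,172), yellow (204,168) and red (222,165) in the rack, mat at (375,223).

Look-alikes: small blue block at top (150,242), which is outside the rack, and a pink one at top (306,160). Yellow appears only in the rack.

```bash
cat > h.py <<'E'
import cv2,numpy as np
from station import arm
def world(n,d):
    m=arm.camera_model(n);K=m["mtx"];T=np.linalg.inv(m["camera_from_world"])
    v,u=np.mgrid[:420,:560]; P=np.stack([(u-K[0,2])/K[0,0]*d,(v-K[1,2])/K[1,1]*d,d,np.ones_like(d)],-1)
    return (P@T.T)[...,:3]
def masks(p):
    h=cv2.cvtColor(p,cv2.COLOR_BGR2HSV).astype(int);H,S,V=h[...,0],h[...,1],h[...,2]
    ok=(S>170)&(V>60)
    return dict(yellow=ok&(H>22)&(H<34),red=ok&((H<6)|(H>174)),blue=ok&(H>105)&(H<122))
E
python3 - <<'E'
from h import *
for n,(u0,u1,v0,v1) in dict(side=(185,270,205,330),top=(150,265,130,212)).items():
    f=np.load(n+"0.npz");p,d=f["p"],f["d"];W=world(n,d)
    roi=np.zeros(d.shape,bool);roi[v0:v1,u0:u1]=1
    for c,m in masks(p).items():
        m=m&roi&(d>0);P=W[m]
        g=P[P[:,2]>.128];t=P[(P[:,2]>.09)&(P[:,2]<.108)]
        print(n,c,len(P),"zmax",P[:,2].max().round(4),"grip n",len(g),g.mean(0).round(4),"gripmed z",np.median(g[:,2]).round(4),"top",len(t),t.mean(0).round(4))
        if len(t)>10:
            r=cv2.minAreaRect(t[:,:2].astype(np.float32)*1000);print("   toprect",np.round(r[0],1),np.round(r[1],1),round(r[2],1))
        gt=P[P[:,2]>.14]
        if len(gt)>5: r=cv2.minAreaRect(gt[:,:2].astype(np.float32)*1000);print("   griprect",np.round(r[0],1),np.round(r[1],1),round(r[2],1),np.median(gt[:,2]).round(4))
f=np.load("top0.npz");p,d=f["p"],f["d"];W=world("top",d)
m=(p.max(2)<60);m[:170]=0;m[275:]=0;m[:,:330]=0;m[:,415:]=0
m=cv2.morphologyEx(m.astype(np.uint8),cv2.MORPH_CLOSE,np.ones((5,5)));n_,l,s,_=cv2.connectedComponentsWithStats(m);i=1+s[1:,4].argmax();P=W[(l==i)&(d>0)]
r=cv2.minAreaRect(P[:,:2].astype(np.float32)*1000);print("mat",r,np.median(P[:,2]),s[i])
f=np.load("side0.npz");W2=world("side",f["d"]);m2=f["p"].max(2)<60
Q=W2[m2&(f["d"]>0)];c=np.array(r[0])/1000;Q=Q[(np.linalg.norm(Q[:,:2]-c,axis=1)<.12)&(abs(Q[:,2])<.02)]
print("mat side",cv2.minAreaRect(Q[:,:2].astype(np.float32)*1000),np.median(Q[:,2]))
a=cv2.resize(p[125:215,145:270],None,fx=5,fy=5,interpolation=2)[:,:620]
b=cv2.resize(f["p"][205:330,185:270],None,fx=4,fy=4,interpolation=2)
o=np.zeros((500,790,3),np.uint8);o[:450,:450]=cv2.resize(a,(450,450*450//620))[:0].shape and 0
a=cv2.resize(a,(440,320));o[:320,:440]=a;o[:500,445:785]=b;cv2.imwrite("pics/crop1.png",o)
E
```

```text
side yellow 645 zmax 0.1466 grip n 114 [0.571  0.0674 0.1433] gripmed z 0.1445 top 517 [0.5684 0.0654 0.1009]
   toprect [572.6  64.3] [89.1 34.9] 13.4
   griprect [572.3  64.3] [13.  30.3] 14.2 0.1449
side red 604 zmax 0.1471 grip n 107 [0.5791 0.0335 0.1428] gripmed z 0.1441 top 480 [0.5774 0.0296 0.1009]
   toprect [581.3  28.8] [89.1 34.9] 12.5
   griprect [580.4  30.7] [14.2 26.9] 10.8 0.1444
side blue 913 zmax 0.1465 grip n 148 [0.5622 0.1044 0.1416] gripmed z 0.1441 top 694 [0.562  0.1021 0.1009]
   toprect [563.9 100.1] [89.6 35. ] 14.4
   griprect [563.2  99.9] [13.2 29.5] 11.2 0.1446
top yellow 769 zmax 0.1522 grip n 122 [0.5743 0.0624 0.1451] gripmed z 0.1458 top 612 [0.5729 0.0628 0.102 ]
   toprect [574.5  63.8] [89.4 33.8] 13.9
   griprect [574.6  63.1] [14.2 28.8] 11.7 0.1459
top red 804 zmax 0.1516 grip n 129 [0.5825 0.0271 0.1448] gripmed z 0.1455 top 627 [0.5817 0.0269 0.1019]
   toprect [583.5  28.3] [90.  34.2] 13.7
   griprect [583.7  27.9] [14.7 28.9] 13.1 0.1456
top blue 767 zmax 0.1519 grip n 123 [0.5655 0.0976 0.1449] gripmed z 0.1453 top 605 [0.564  0.0984 0.1019]
   toprect [565.4 100.1] [89.7 35.6] 13.4
   griprect [566.   98.5] [14.1 28.1] 12.6 0.1455
mat ((477.5582275390625, -279.94427490234375), (166.40150451660156, 128.78384399414062), 13.093465805053711) 0.004948596177385078 [ 337  179   76   90 4726]
mat side ((475.9651794433594, -278.7066650390625), (166.84698486328125, 131.494873046875), 13.622386932373047) 0.0039489270732442905
```

View pics/crop1.png

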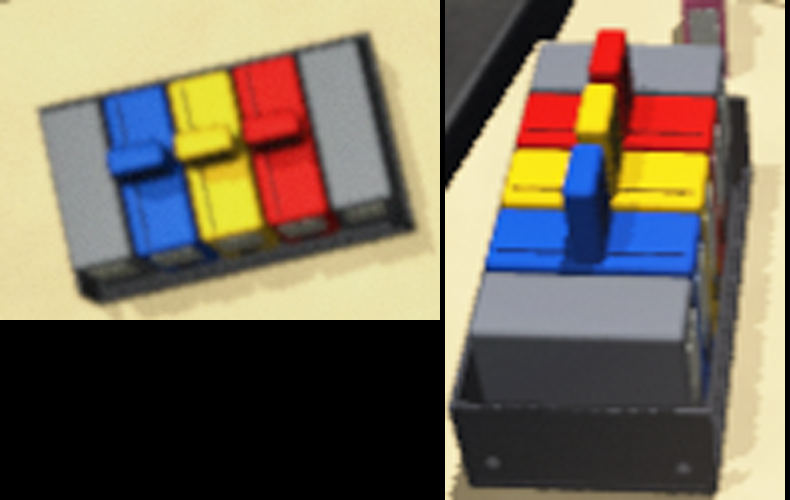

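The crop confirms that the yellow cassette stands between blue and red, with its grip at side crop (597,110). The wall on the robot's side (740,130) looks tall, so I'll find out which side is open from the heights.

```bash
python3 - <<'E'
from h import *
c=np.array([.5735,.064]);a=np.radians(13.5);R=np.array([[np.cos(a),np.sin(a)],[-np.sin(a),np.cos(a)]])
for n in("side","top"):
    f=np.load(n+"0.npz");W=world(n,f["d"]);P=W[f["d"]>0];L=(P[:,:2]-c)@R.T
    for y0,y1 in((-.085,.085),(-.12,.12)):
      k=(abs(L[:,1])<y1)&(P[:,2]>-.01)&(P[:,2]<.2)
      print(n,y1)
      for lo in list(range(-80,-40,4))+list(range(40,84,4)):
        s=k&(L[:,0]>lo/1e3)&(L[:,0]<=(lo+4)/1e3)
        if s.sum()>3:print(lo,s.sum(),np.percentile(P[s,2]*1e3,[5,50,75,95]).round(0))
    # rack ends
    k=(abs(L[:,0])<.05)&(P[:,2]>.02)&(P[:,2]<.2);print("y ext",np.percentile(L[k&(abs(L[:,1])<.15),1],[.5,99.5]))
E
```

```text
side 0.085
-80 142 [-2. -0.  1.  2.]
-76 144 [-2. -0.  1.  2.]
-72 140 [-2. -0.  1.  2.]
-68 147 [-2. -0.  1.  2.]
-64 146 [-2. -0.  1.  1.]
-60 143 [-2. -0.  1.  2.]
-56 200 [-1. 11. 12. 14.]
-52 100 [ 5.  7. 10. 13.]
-48 625 [  6.  63.  87. 100.]
-44 156 [ 98. 101. 102. 103.]
40 119 [ 98. 100. 101. 102.]
52 63 [33. 55. 60. 62.]
56 15 [58. 60. 60. 61.]
64 9 [-3. -0.  0.  1.]
68 18 [-3. -0.  0.  1.]
72 37 [-2. -0.  1.  2.]
76 133 [-2. -0.  1.  2.]
80 142 [-2. -0.  0.  1.]
side 0.12
-80 196 [-2.  0.  1.  2.]
-76 205 [-2. -0.  1.  2.]
-72 204 [-2. -0.  1.  2.]
-68 206 [-2. -0.  1.  2.]
-64 212 [-2. -0.  1.  1.]
-60 206 [-2. -0.  1.  2.]
-56 319 [-1. 11. 13. 47.]
-52 221 [-0.  9. 26. 54.]
-48 777 [  4.  55.  84. 100.]
-44 277 [  1. 100. 101. 102.]
40 225 [ -0.  99. 100. 102.]
44 80 [-1. 18. 43. 61.]
48 80 [-1. 12. 39. 58.]
52 157 [-1. 46. 58. 62.]
56 49 [-2.  1. 59. 61.]
60 39 [-2. -0.  1.  1.]
64 50 [-2. -0.  0.  1.]
68 53 [-2. -0.  0.  2.]
72 72 [-2.  0.  1.  2.]
76 181 [-2. -0.  1.  2.]
80 189 [-2. -0.  0.  1.]
y ext [-0.09448973  0.09704423]
top 0.085
-80 151 [-3.  0.  2.  4.]
-76 1
[... 295 characters left out ...]
 [38. 61. 63. 64.]
56 118 [57. 60. 62. 64.]
72 96 [-3.  1.  3.  5.]
76 146 [-3.  1.  3.  4.]
80 137 [-2.  1.  2.  5.]
top 0.12
-80 213 [-3.  1.  2.  4.]
-76 212 [-3.  1.  2.  4.]
-72 212 [-3.  0.  2.  4.]
-68 216 [-2.  1.  2.  4.]
-64 212 [-2.  1.  3.  4.]
-60 210 [-3.  0.  2.  4.]
-56 289 [-3.  2.  9. 15.]
-52 195 [-1. 12. 14. 41.]
-48 496 [ 2. 36. 69. 91.]
-44 535 [  3.  76. 100. 104.]
40 217 [  0. 101. 103. 105.]
44 98 [ -1.  99. 102. 103.]
48 38 [-3.  1.  4. 60.]
52 102 [-1. 50. 62. 64.]
56 167 [-0. 60. 61. 64.]
60 31 [-2.  1.  2.  4.]
64 26 [-3.  1.  2.  4.]
68 31 [-3.  1.  2.  4.]
72 144 [-2.  1.  3.  5.]
76 206 [-3.  1.  3.  4.]
80 199 [-3.  1.  2.  4.]
y ext [-0.09660868  0.09238126]
```

```bash
cat > plan.py <<'E'
import numpy as np,sys
from station import arm
from scipy.spatial.transform import Rotation as R, Slerp
A=13.5; C=np.array([.5735,.064])
xp=np.array([np.cos(np.radians(A)),np.sin(np.radians(A)),0])
def ori(tilt=0,yaw=A-90): return R.from_euler("xyz",[180,0,yaw],degrees=True)*R.from_rotvec([tilt,0,0],degrees=True)
def tip(th,up=0,fwd=0,g=None):   # TCP pose with cassette tilted th about its lower front edge
    g=np.r_[C,.114] if g is None else g
    piv=np.r_[g[:2],.006]-.045*xp
    d=g-piv; yp=np.array([-xp[1],xp[0],0])
    return piv+R.from_rotvec(-yp*np.radians(th)).apply(d)+[0,0,up]-fwd*xp, ori(th)
def rows(targets,start=None):
    s=arm.get_state(); p,r=start or (np.array(s["eef_pos"]),R.from_euler("xyz",s["ee_rot"]))
    for P,Q,n in targets:
        sl=Slerp([0,1],R.concatenate([r,Q]))
        for i in range(n):
            p2=p+(P-p)/(n-i); r2=sl((i+1)/n)
            w=(r.inv()*r2).as_rotvec(degrees=True); d=r.inv().apply(p2-p)
            print(np.round(w,2),np.round(d,4)); p,r=p2,r2
        print("--",p.round(4))
E
python3 - <<'E'
from plan import *
rows([(np.array([.40,-.22,.235]),ori(0),8),(np.r_[C,.190],ori(0),6)])
E
```

```text
[ 1.000e-02  1.000e-02 -1.038e+01] [-0.0372  0.0411 -0.0001]
[ 1.000e-02  1.000e-02 -1.038e+01] [-0.044   0.0337 -0.0001]
[ 1.000e-02  1.000e-02 -1.038e+01] [-0.0494  0.0252 -0.0001]
[ 1.000e-02  1.000e-02 -1.038e+01] [-0.0531  0.0159 -0.0001]
[ 1.000e-02  1.000e-02 -1.038e+01] [-0.0551  0.0061 -0.0001]
[ 1.000e-02  1.000e-02 -1.038e+01] [-0.0553 -0.004  -0.0002]
[ 1.000e-02  1.000e-02 -1.038e+01] [-0.0537 -0.0139 -0.0002]
[ 1.000e-02  1.000e-02 -1.038e+01] [-0.0503 -0.0233 -0.0002]
-- [ 0.4   -0.22   0.235]
[-0. -0. -0.] [-0.0393 -0.0392  0.0075]
[-0. -0. -0.] [-0.0393 -0.0392  0.0075]
[-0. -0. -0.] [-0.0393 -0.0392  0.0075]
[-0. -0. -0.] [-0.0393 -0.0392  0.0075]
[-0. -0. -0.] [-0.0393 -0.0392  0.0075]
[-0. -0. -0.] [-0.0393 -0.0392  0.0075]
-- [0.5735 0.064  0.19  ]
```

Emit:
move_arm(
  rows="0 0 -10.4 -0.037 0.041 0 0.06; 0 0 -10.4 -0.044 0.034 0 0.06; 0 0 -10.4 -0.049 0.025 0 0.06; 0 0 -10.4 -0.053 0.016 0 0.06; 0 0 -10.4 -0.055 0.006 0 0.06; 0 0 -10.4 -0.055 -0.004 0 0.06; 0 0 -10.4 -0.054 -0.014 0 0.06; 0 0 -10.4 -0.05 -0.023 0 0.06",
)

```text
t: 1.1
eef_pos: [0.399, -0.2194, 0.2345]
ee_rot: [-3.141, 0.0, -1.327]
force: [1.8, 1.2, -0.0]
width: 0.0602
gripper_force: 0.0
```

```bash
python3 -c "
from plan import *
rows([(np.r_[C,.19],ori(0),7)])"
```

```text
[-0.    0.    0.07] [-0.0333 -0.034   0.0064]
[-0.    0.    0.07] [-0.0333 -0.0339  0.0064]
[-0.    0.    0.07] [-0.0333 -0.0339  0.0064]
[-0.    0.    0.07] [-0.0334 -0.0339  0.0064]
[-0.    0.    0.07] [-0.0334 -0.0338  0.0064]
[-0.    0.    0.07] [-0.0335 -0.0338  0.0064]
[-0.    0.    0.07] [-0.0335 -0.0337  0.0064]
-- [0.5735 0.064  0.19  ]
```

Emit:
move_arm(
  rows="0 0 0.1 -0.033 -0.034 0.0064 0.05; 0 0 0.1 -0.033 -0.034 0.0064 0.05; 0 0 0.1 -0.033 -0.034 0.0064 0.05; 0 0 0.1 -0.033 -0.034 0.0064 0.05; 0 0 0.1 -0.033 -0.034 0.0064 0.05; 0 0 0 -0.033 -0.034 0.0064 0.05; 0 0 0 -0.034 -0.034 0.0064 0.05; 0 0 0 0 0 0 0.05",
)

```text
t: 2.1
eef_pos: [0.5776, 0.062, 0.1882]
ee_rot: [3.14, -0.0, -1.339]
force: [-0.4, -1.1, -0.8]
width: 0.0497
gripper_force: 0.0
```

```bash
python3 -c "
from plan import *
from h import *
rows([(np.r_[C,.114],ori(0),4)])
p,d=arm.grab_frame('side');q,e=arm.grab_frame('top')
o=np.zeros((420,780,3),np.uint8);o[:,:390]=cv2.resize(p[130:340,150:345],(390,420));o[:,390:]=cv2.resize(q[40:250,110:305],(390,420));cv2.imwrite('pics/a1.png',o)"
```

```text
[ 0.03 -0.   -0.05] [-0.0007  0.0008  0.0185]
[ 0.03 -0.   -0.05] [-0.0007  0.0008  0.0185]
[ 0.03 -0.   -0.05] [-0.0007  0.0009  0.0185]
[ 0.03 -0.   -0.05] [-0.0007  0.0009  0.0185]
-- [0.5735 0.064  0.114 ]
```

View pics/a1.png

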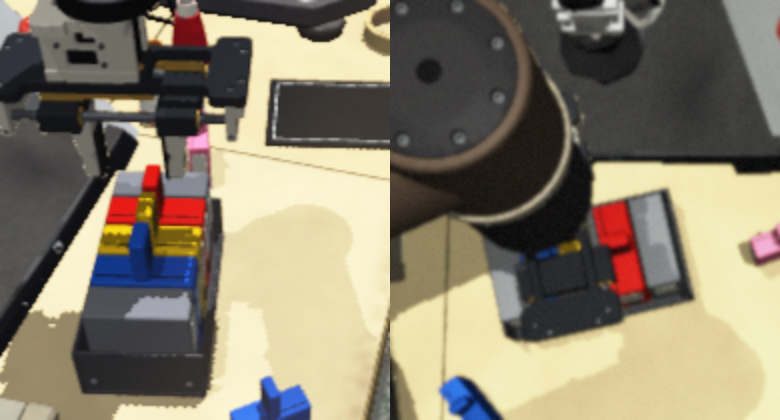

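The side view shows the open fingers above the rack at (100,150) and (175,150), on either side of the yellow grip (148,208). They are clear of their neighbours, so I'll descend.

Emit:
move_arm(
  rows="0 0 0 -0.0007 0.0009 0.0185 0.05; 0 0 0 -0.0007 0.0009 0.0185 0.05; 0 0 -0.1 -0.0007 0.0009 0.0185 0.05; 0 0 -0.1 -0.0007 0.0009 0.0165 0.05; 0 0 0 0 0 0 0.05",
)

```text
t: 2.82
eef_pos: [0.5715, 0.0607, 0.1168]
ee_rot: [3.139, -0.0, -1.339]
force: [-0.4, -0.5, -0.0]
width: 0.0499
gripper_force: 0.0
```

```bash
python3 -c "
from plan import *
rows([(np.r_[C,.114],ori(0),1)])"
```

```text
[ 0.13 -0.02 -0.2 ] [-0.0028 -0.0027  0.0028]
-- [0.5735 0.064  0.114 ]
```

Emit:
move_arm(
  rows="0 0 -0.2 -0.0028 -0.0027 0.0028 0.05; 0 0 0 0 0 0 0.05; 0 0 0 0 0 0 0.05",
)

```text
t: 3.2
eef_pos: [0.5749, 0.065, 0.1154]
ee_rot: [-3.141, 0.0, -1.334]
force: [-0.1, -0.2, -0.5]
width: 0.0502
gripper_force: 0.0
```

```bash
python3 -c "
from plan import *
rows([(np.r_[C,.114],ori(0),1)])"
```

```text
[-0.04  0.01  0.05] [0.0007 0.0016 0.0014]
-- [0.5735 0.064  0.114 ]
```

Emit:
move_arm(
  rows="0 0 0 0.0007 0.0014 0.0012 0.03; 0 0 0 0 0 0 0.015; 0 0 0 0 0 0 0.005; 0 0 0 0 0 0 0.005; 0 0 0 0 0 0 0.005",
  squeeze=40,
)

```text
t: 3.82
eef_pos: [0.5732, 0.0639, 0.1136]
ee_rot: [3.141, 0.0, -1.335]
force: [0.8, -0.1, -1.1]
width: 0.0138
gripper_force: 40.0
```

```bash
python3 -c "
from plan import *
s=arm.get_state();print(s['force'],s['width'],s['gripper_force'],s['eef_pos'])
g=np.array(s['eef_pos']);
st=tip(0,0,0,g)
rows([(*tip(th,.001,0,g),1) for th in (4,8,12,16,20,24,27)],start=(g,ori(0)))"
```

```text
[ 0.81058233 -0.1089379  -1.08070292] 0.013807993399281017 39.9931401014328 [0.57323978 0.06386904 0.11357845]
[4. 0. 0.] [-0.      0.0076 -0.0039]
-- [0.5658 0.0621 0.1175]
[ 4.  0. -0.] [ 0.      0.0076 -0.0029]
-- [0.5583 0.0603 0.1198]
[ 4. -0.  0.] [ 0.      0.0076 -0.0029]
-- [0.5505 0.0584 0.1216]
[4. 0. 0.] [-0.      0.0076 -0.0029]
-- [0.5427 0.0565 0.1228]
[ 4.  0. -0.] [-0.      0.0076 -0.0029]
-- [0.5348 0.0546 0.1235]
[ 4. -0.  0.] [ 0.      0.0076 -0.0029]
-- [0.5269 0.0527 0.1236]
[ 3.  0. -0.] [-0.      0.0057 -0.0022]
-- [0.521  0.0513 0.1233]
```

Emit:
move_arm(
  rows="4 0 0 0 0.0076 -0.0039 0.005; 4 0 0 0 0.0076 -0.0029 0.005; 4 0 0 0 0.0076 -0.0029 0.005; 0 0 0 0 0 0 0.005",
)

```text
t: 4.32
eef_pos: [0.5487, 0.0577, 0.1217]
ee_rot: [-2.933, 0.0, -1.334]
force: [0.4, -1.0, -2.6]
width: 0.0137
gripper_force: 40.0
```

```bash
python3 -c "
from plan import *
g=np.array([.5732,.0639,.1136]);s=arm.get_state();print(s['force'],s['ee_rot'],s['eef_pos'])
rows([(*tip(th,.001,0,g),1) for th in (16,20,24,26)])"
```

```text
[ 0.42998201 -0.98970362 -2.59487762] [-2.93265738e+00  9.12570284e-05 -1.33428736e+00] [0.54872205 0.05765466 0.1216594 ]
[4.03 0.02 0.05] [-0.0004  0.0058 -0.0024]
-- [0.5427 0.0566 0.1228]
[4. 0. 0.] [-0.      0.0076 -0.0029]
-- [0.5348 0.0547 0.1235]
[ 4. -0. -0.] [ 0.      0.0076 -0.0029]
-- [0.5269 0.0528 0.1236]
[2. 0. 0.] [-0.      0.0038 -0.0015]
-- [0.5229 0.0518 0.1234]
```

Emit:
move_arm(
  rows="4 0 0 0 0.0062 -0.0026 0.005; 4 0 0 0 0.0076 -0.0029 0.005; 4 0 0 0 0.0076 -0.0029 0.005; 2 0 0 0 0.0038 -0.0015 0.005; 0 0 0 0 0 0 0.005; 0 0 0 0 0 0 0.005",
)

```text
t: 5.08
eef_pos: [0.5297, 0.0478, 0.1292]
ee_rot: [-2.704, 0.001, -1.335]
force: [0.0, 0.5, -2.7]
width: 0.0136
gripper_force: 40.0
```

```bash
python3 -c "
from plan import *
from h import *
g=np.array([.5732,.0639,.1136]);s=arm.get_state();print(s['force'],np.degrees(s['ee_rot']),s['eef_pos'],tip(26,.001,0,g)[0])
rows([(*tip(26,.051,0,g),3),(*tip(26,.141,0.05,g),3)])
p,d=arm.grab_frame('side');q,e=arm.grab_frame('top')
o=np.zeros((420,780,3),np.uint8);o[:,:390]=cv2.resize(p[130:340,150:345],(390,420));o[:,390:]=cv2.resize(q[40:250,110:305],(390,420));cv2.imwrite('pics/a2.png',o)"
```

```text
[ 0.04600485  0.45313301 -2.66740448] [-1.54918549e+02  5.36542377e-02 -7.64908819e+01] [0.52972165 0.04780502 0.129221  ] [0.52290611 0.0518255  0.12343694]
[ 0.31  0.02 -0.  ] [-0.0018 -0.0045 -0.0142]
[ 0.31  0.02 -0.  ] [-0.0018 -0.0046 -0.0141]
[ 0.31  0.02 -0.  ] [-0.0018 -0.0047 -0.0141]
-- [0.5229 0.0518 0.1734]
[0. 0. 0.] [-0.      0.0018 -0.0343]
[ 0. -0.  0.] [ 0.      0.0018 -0.0343]
[ 0.  0. -0.] [ 0.      0.0018 -0.0343]
-- [0.4743 0.0402 0.2634]
```

View pics/a2.png

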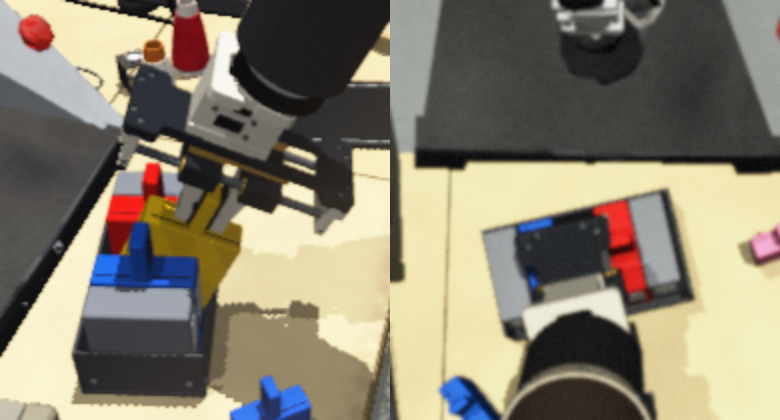

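```bash
python3 -c "
from plan import *
from h import *
s=arm.get_state();print(s['t'],s['force'],s['moment'],np.degrees(s['ee_rot']),s['eef_pos'],s['qd'])
for n in ('side','top'):
    p,d=arm.grab_frame(n);W=world(n,d);M=masks(p)
    h=cv2.cvtColor(p,cv2.COLOR_BGR2HSV).astype(int);M['yellow']=(abs(h[...,0]-26)<6)&(h[...,1]>170)&(h[...,2]>50)
    for c,m in M.items():
        P=W[m&(d>0)];P=P[(np.linalg.norm(P[:,:2]-[.56,.06],axis=1)<.13)&(P[:,2]>.0)]
        L=np.c_[(P[:,:2]-C)@np.array([[xp[0],-xp[1]],[xp[1],xp[0]]]),P[:,2]]*1e3
        print(n,c,len(P),np.percentile(L,[2,50,98],axis=0).round(0).tolist())
s=arm.get_state();print(s['t'],s['force'],np.degrees(s['ee_rot']),s['eef_pos'])
"
```

```text
5.175 [-0.30804113  0.08449694 -1.95500937] [-0.40036921  1.84602206  0.0349375 ] [-1.54929765e+02  6.36406976e-02 -7.64588446e+01] [0.52955134 0.04812187 0.12901103] [ 3.15182619e-03  4.90922504e-06 -1.85051095e-03  7.89355749e-03
  8.28530342e-03 -6.41761438e-03]
side yellow 1254 [[-77.0, -15.0, 45.0], [-46.0, 10.0, 110.0], [0.0, 14.0, 157.0]]
side red 494 [[-11.0, -53.0, 54.0], [27.0, -28.0, 101.0], [45.0, -21.0, 146.0]]
side blue 877 [[-43.0, 23.0, 97.0], [-2.0, 43.0, 101.0], [41.0, 53.0, 146.0]]Traceback (most recent call last):
  File "<string>", line 11, in <module>
    print(n,c,len(P),np.percentile(L,[2,50,98],axis=0).round(0).tolist())
                     ~~~~~~~~~~~~~^^^^^^^^^^^^^^^^^^^^
    return _quantile_unchecked(
        a, q, axis, out, overwrite_input, method, keepdims, weights)
    return _ureduce(a,
                    func=_quantile_ureduce_func,
    ...<5 lines>...
                    overwrite_input=overwrite_input,
                    method=method)
    r = func(a, **kwargs)
    result = _quantile(arr,
                       quantiles=q,
    ...<2 lines>...
                       out=out,
                       weights=wgt)
    slices_having_nans = np.isnan(arr[-1, ...])
                                  ~~~^^^^^^^^^
IndexError: index -1 is out of bounds for axis 0 with size 0
```

```bash
python3 -c "
from plan import *
from h import *
p,d=arm.grab_frame('side');W=world('side',d)
h=cv2.cvtColor(p,cv2.COLOR_BGR2HSV).astype(int);m=(abs(h[...,0]-26)<6)&(h[...,1]>150)&(h[...,2]>50)&(d>0)
P=W[m];L=np.c_[(P[:,:2]-C)@np.array([[xp[0],-xp[1]],[xp[1],xp[0]]]),P[:,2]]*1e3
k=(abs(L[:,1])<30)&(L[:,2]>20)&(L[:,0]>-120);L=L[k]
# left face points (y' max) and plane fit
yy=L[:,1];print(np.histogram(yy,bins=range(-30,32,3)))
F=L[(yy>8)&(yy<25)];print('left face median y',np.median(F[:,1]))
# unrotate by 25 about pivot and extents
for th in(24,25,26):
  t=np.radians(th);x=L[:,0]+45;z=L[:,2]-6
  u=x*np.cos(t)+z*np.sin(t);w=-x*np.sin(t)+z*np.cos(t)
  print(th,np.percentile(u,[1,2,98,99]).round(1),np.percentile(w,[1,50,98,99,99.8]).round(1), 'case top', np.percentile(w[(u<25)|(u>65)],[95,98,99]).round(1))
s=arm.get_state();print(s['t'],s['force'],s['eef_pos'])
"
```

```text
(array([  0,   0,   0,   3,  25,  27,  33,  30,  34,  44,  52,  85, 135,
       492, 300,   0,   0,   6,   8,   3]), array([-30, -27, -24, -21, -18, -15, -12,  -9,  -6,  -3,   0,   3,   6,
         9,  12,  15,  18,  21,  24,  27,  30]))
left face median y 11.548392535891297
24 [ 6.6  7.  92.8 93.1] [ 29.5  97.5 144.9 145.2 145.9] case top [102.6 103.2 103.5]
25 [ 7.5  8.2 94.3 94.5] [ 29.3  96.6 144.1 144.4 145. ] case top [101.5 102.  102.4]
26 [ 8.4  9.4 95.5 95.9] [ 28.6  95.6 143.1 143.6 144.1] case top [100.6 101.2 101.4]
5.325 [-0.48798751  0.52369368 -2.2521941 ] [0.5296778  0.04845334 0.12930211]
```

```bash
python3 -c "
from plan import *
g=np.array([.5732,.0639,.1136])
rows([(*tip(26,.0015,-.001,g),3)])"
```

```text
[0.29 0.04 0.01] [-0.0016  0.0022  0.0009]
[0.29 0.04 0.01] [-0.0016  0.0022  0.0009]
[0.29 0.04 0.01] [-0.0016  0.0022  0.0009]
-- [0.5239 0.0521 0.1239]
```

Emit:
move_arm(
  rows="0.3 0 0 -0.0016 0.0022 0.0009 0.005; 0.3 0 0 -0.0016 0.0022 0.0009 0.005; 0.3 0 0 -0.0016 0.0022 0.0009 0.005; 0 0 0 0 0 0 0.005; 0 0 0 0 0 0 0.005",
)

```text
t: 5.95
eef_pos: [0.5272, 0.0499, 0.131]
ee_rot: [-2.697, 0.009, -1.331]
force: [0.7, -0.5, -1.4]
width: 0.0139
gripper_force: 40.0
```

```bash
python3 -c "
from plan import *
g=np.array([.5732,.0639,.1136])
rows([(*tip(26,.0015,-.001,g),1)])"
```

```text
[0.53 0.59 0.01] [-0.0028  0.0055  0.0052]
-- [0.5239 0.0521 0.1239]
```

Emit:
move_arm(
  rows="0.5 0.6 0 -0.0028 0.0055 0.0052 0.005; 0 0 0 0 0 0 0.005",
)

```text
t: 6.2
eef_pos: [0.5272, 0.0499, 0.1304]
ee_rot: [-2.7, 0.007, -1.331]
force: [0.4, 0.4, -1.6]
width: 0.0139
gripper_force: 40.0
```

```bash
python3 -c "
from plan import *
g=np.array([.5732,.0639,.1136]);s=arm.get_state();print(s['moment'],s['q'],np.degrees(s['ee_rot']))
rows([(*tip(26,.0015,-.001,g),1)])"
```

```text
[-0.40947168  1.88436546  0.00406302] [ 0.45515706  0.00207105 -1.01606457  0.62661242 -0.14594144 -0.82017078] [-154.68135675    0.41015528  -76.28931039]
[0.68 0.46 0.01] [-0.0028  0.0052  0.0047]
-- [0.5239 0.0521 0.1239]
```

```bash
cat >> plan.py <<'E'
G=np.array([.5732,.0639,.1136])
def edge():
    s=arm.get_state();r=R.from_euler("xyz",s["ee_rot"]);d=ori(0).inv().apply(np.r_[G[:2],.006]-.045*xp-G)
    e=np.array(s["eef_pos"])+r.apply(d)-(np.r_[G[:2],.006]-.045*xp)
    yp=np.array([-xp[1],xp[0],0]);rel=ori(0).inv()*r
    print("edge off x',y',z mm",np.round([e@xp*1e3,e@yp*1e3,e[2]*1e3],1),"tilt",rel.as_rotvec(degrees=True).round(2),"q",np.round(s["q"],3),"F",np.round(s["force"],1))
E
python3 -c "
from plan import *
edge();rows([(*tip(22.5,.0015,-.007,G),2)])"
```

```text
edge off x',y',z mm [ 2.3 -2.   7.9] tilt [25.32 -0.45 -0.12] q [ 0.455  0.002 -1.016  0.627 -0.146 -0.82 ] F [ 0.4  0.4 -1.6]
[-1.41  0.23  0.01] [-0.0014 -0.0034  0.0051]
[-1.41  0.23  0.01] [-0.0014 -0.0035  0.005 ]
-- [0.5366 0.0551 0.1241]
```

Emit:
move_arm(
  rows="-1.4 0.2 0 -0.0014 -0.0034 0.005 0.005; -1.4 0.2 0 -0.0014 -0.0034 0.005 0.005; 0 0 0 0 0 0 0.005",
)

```text
t: 6.58
eef_pos: [0.5374, 0.0559, 0.1243]
ee_rot: [-2.748, 0.001, -1.334]
force: [0.2, 0.6, -2.0]
width: 0.0138
gripper_force: 40.0
```

```bash
python3 -c "
from plan import *
edge();rows([(*tip(22.5,.0015,-.007,G),1)]);rows([(*tip(24,.0015,-.008,G),1)])"
```

```text
edge off x',y',z mm [8.  0.7 1.7] tilt [22.55 -0.08 -0.05] q [ 0.51   0.047 -0.907  0.416 -0.256 -0.657] F [ 0.2  0.6 -2. ]
[-0.05  0.09  0.04] [ 0.0006  0.0009 -0.0002]
-- [0.5366 0.0551 0.1241]
[1.45 0.09 0.04] [ 0.0006  0.0028 -0.0009]
-- [0.5346 0.0546 0.1241]
```

Emit:
move_arm(
  rows="1.2 0 0 0.0003 0.0022 -0.0008 0.005; 1 0 0 0.0003 0.002 -0.0008 0.005; 0 0 0 0 0 0 0.005",
)

```text
t: 6.95
eef_pos: [0.533, 0.0533, 0.1254]
ee_rot: [-2.709, 0.002, -1.334]
force: [-2.0, -0.7, -2.7]
width: 0.0141
gripper_force: 40.0
```

```bash
python3 -c "
from plan import *
edge();rows([(*tip(25,.0015,-.008,G),1)])
print()
rows([(*tip(24.5,.041,-.008,G),4),(*tip(22,.10,-.006,G),4)])"
```

```text
edge off x',y',z mm [ 7.7 -0.7  2.9] tilt [24.8  -0.12 -0.05] q [ 0.445  0.023 -1.016  0.675 -0.136 -0.861] F [-2.  -0.7 -2.7]
[0.2  0.12 0.02] [-0.0009  0.0007  0.0012]
-- [0.5327 0.0542 0.124 ]

[-0.07  0.03  0.01] [-0.0002 -0.0042 -0.0086]
[-0.07  0.03  0.01] [-0.0002 -0.0042 -0.0086]
[-0.07  0.03  0.01] [-0.0002 -0.0042 -0.0086]
[-0.07  0.03  0.01] [-0.0002 -0.0042 -0.0086]
-- [0.5337 0.0544 0.1636]
[-0.62 -0.   -0.  ] [ 0.     -0.0068 -0.0131]
[-0.63  0.    0.  ] [-0.     -0.0067 -0.0132]
[-0.62 -0.    0.  ] [-0.     -0.0065 -0.0133]
[-0.63 -0.    0.  ] [ 0.     -0.0064 -0.0133]
-- [0.5367 0.0551 0.2226]
```

```bash
python3 -c "
from plan import *
rows([(*tip(23.5,.02,-.007,G),2),(*tip(20.5,.08,-.007,G),5)])"
```

```text
[-0.65  0.06  0.01] [-0.0005 -0.0045 -0.0074]
[-0.65  0.06  0.01] [-0.0005 -0.0044 -0.0075]
-- [0.5347 0.0546 0.1426]
[-0.6  0.   0. ] [ 0.     -0.0059 -0.0105]
[-0.6  0.  -0. ] [-0.     -0.0058 -0.0106]
[-0.6 -0.   0. ] [ 0.     -0.0057 -0.0106]
[-0.6  0.   0. ] [ 0.     -0.0056 -0.0107]
[-0.6 -0.  -0. ] [-0.     -0.0055 -0.0107]
-- [0.5406 0.0561 0.2025]
```

Emit:
move_arm(
  rows="-0.65 0 0 -0.0004 -0.0045 -0.0074 0.005; -0.65 0 0 -0.0004 -0.0044 -0.0075 0.005; -0.6 0 0 0 -0.0059 -0.0105 0.005; -0.6 0 0 0 -0.0058 -0.0106 0.005; -0.6 0 0 0 -0.0057 -0.0106 0.005; -0.6 0 0 0 -0.0056 -0.0107 0.005; -0.6 0 0 0 -0.0055 -0.0107 0.005; 0 0 0 0 0 0 0.005",
)

```text
t: 7.95
eef_pos: [0.5398, 0.056, 0.2014]
ee_rot: [-2.787, 0.002, -1.334]
force: [0.2, -0.0, -1.9]
width: 0.0138
gripper_force: 40.0
```

```bash
python3 -c "
from plan import *
edge();rows([(*tip(16,.17,-.007,G),6)])"
```

```text
edge off x',y',z mm [ 5.9  0.4 78.9] tilt [20.34 -0.14 -0.05] q [ 0.532 -0.034 -0.68   0.179 -0.591 -0.427] F [ 0.2 -0.  -1.9]
[-0.72  0.02  0.01] [-0.     -0.0068 -0.0136]
[-0.72  0.02  0.01] [-0.     -0.0066 -0.0136]
[-0.72  0.02  0.01] [-0.     -0.0065 -0.0137]
[-0.72  0.02  0.01] [ 0.     -0.0063 -0.0138]
[-0.72  0.02  0.01] [ 0.     -0.0061 -0.0139]
[-0.72  0.02  0.01] [ 0.     -0.0059 -0.014 ]
-- [0.5495 0.0582 0.2918]
```

Emit:
move_arm(
  rows="-0.7 0 0 0 -0.0068 -0.0136 0.005; -0.7 0 0 0 -0.0066 -0.0136 0.005; -0.7 0 0 0 -0.0065 -0.0137 0.005; -0.7 0 0 0 -0.0063 -0.0138 0.005; -0.7 0 0 0 -0.0061 -0.0139 0.005; -0.7 0 0 0 -0.0059 -0.014 0.005",
)

```text
t: 8.7
eef_pos: [0.5487, 0.0579, 0.2907]
ee_rot: [-2.862, 0.002, -1.334]
force: [-0.4, -0.0, -2.1]
width: 0.0138
gripper_force: 40.0
```

```bash
python3 -c "
from plan import *
edge();rows([(np.array([.477,-.2793,.25]),ori(0),8)])"
```

```text
edge off x',y',z mm [  6.2   0.  168.8] tilt [15.99 -0.11 -0.05] q [ 0.511 -0.049 -0.423  0.091 -0.929 -0.32 ] F [-0.4 -0.  -2.1]
[-2.    0.01  0.01] [ 0.0389  0.0193 -0.0003]
[-2.    0.01  0.01] [0.0389 0.0193 0.0004]
[-2.    0.01  0.01] [0.0389 0.0192 0.0011]
[-2.    0.01  0.01] [0.0389 0.0192 0.0017]
[-2.    0.01  0.01] [0.0389 0.0191 0.0024]
[-2.    0.01  0.01] [0.0389 0.019  0.0031]
[-2.    0.01  0.01] [0.0389 0.0189 0.0038]
[-2.    0.01  0.01] [0.0389 0.0187 0.0044]
-- [ 0.477  -0.2793  0.25  ]
```

Emit:
move_arm(
  rows="-2 0 0 0.0389 0.0193 -0.0003 0.005; -2 0 0 0.0389 0.0193 0.0004 0.005; -2 0 0 0.0389 0.0192 0.0011 0.005; -2 0 0 0.0389 0.0192 0.0017 0.005; -2 0 0 0.0389 0.0191 0.0024 0.005; -2 0 0 0.0389 0.019 0.0031 0.005; -2 0 0 0.0389 0.0189 0.0038 0.005; -2 0 0 0.0389 0.0187 0.0044 0.005",
)

```text
t: 9.7
eef_pos: [0.4772, -0.28, 0.2491]
ee_rot: [-3.141, 0.003, -1.334]
force: [0.4, -0.9, -1.3]
width: 0.014
gripper_force: 40.0
```

```bash
python3 -c "
from plan import *
edge();rows([(np.array([.477,-.2793,.122]),ori(0),6)])"
```

```text
edge off x',y',z mm [-173.6 -311.6  135.4] tilt [ 0.03 -0.18 -0.06] q [-0.179  0.15  -0.234 -0.003 -1.187  0.417] F [ 0.4 -0.9 -1.3]
[-0.    0.03  0.01] [-0.      0.      0.0212]
[-0.    0.03  0.01] [-0.0001  0.      0.0212]
[-0.    0.03  0.01] [-0.0001  0.      0.0212]
[-0.    0.03  0.01] [-0.0001  0.      0.0212]
[-0.    0.03  0.01] [-0.0001  0.      0.0212]
[-0.    0.03  0.01] [-0.0001  0.      0.0212]
-- [ 0.477  -0.2793  0.122 ]
```

Emit:
move_arm(
  rows="0 0 0 0 0 0.021 0.005; 0 0.1 0 -0.0001 0 0.021 0.005; 0 0.1 0 -0.0001 0 0.021 0.005; 0 0 0 -0.0001 0 0.021 0.005; 0 0 0 -0.0001 0 0.021 0.005; 0 0 0 -0.0001 0 0.021 0.005; 0 0 0 0 0 0 0.005; 0 0 0 0 0 0 0.005",
)

```text
t: 10.7
eef_pos: [0.4787, -0.2787, 0.125]
ee_rot: [-3.139, -0.002, -1.334]
force: [0.4, -0.7, -2.5]
width: 0.014
gripper_force: 40.0
```

```bash
python3 -c "
from plan import *
from h import *
edge();rows([(np.array([.477,-.2793,.112]),ori(0),4)])
p,d=arm.grab_frame('side');cv2.imwrite('pics/m1.png',cv2.resize(p[100:280,180:400],(733,600)))"
```

```text
edge off x',y',z mm [-171.5 -311.3   11.3] tilt [ 0.16  0.12 -0.08] q [-0.173  0.257 -0.407  0.001 -0.903  0.409] F [ 0.4 -0.7 -2.5]
[-0.04 -0.03  0.02] [0.     0.0005 0.0032]
[-0.04 -0.03  0.02] [0.     0.0005 0.0032]
[-0.04 -0.03  0.02] [0.0001 0.0005 0.0032]
[-0.04 -0.03  0.02] [0.0001 0.0005 0.0032]
-- [ 0.477  -0.2793  0.112 ]
```

View pics/m1.png

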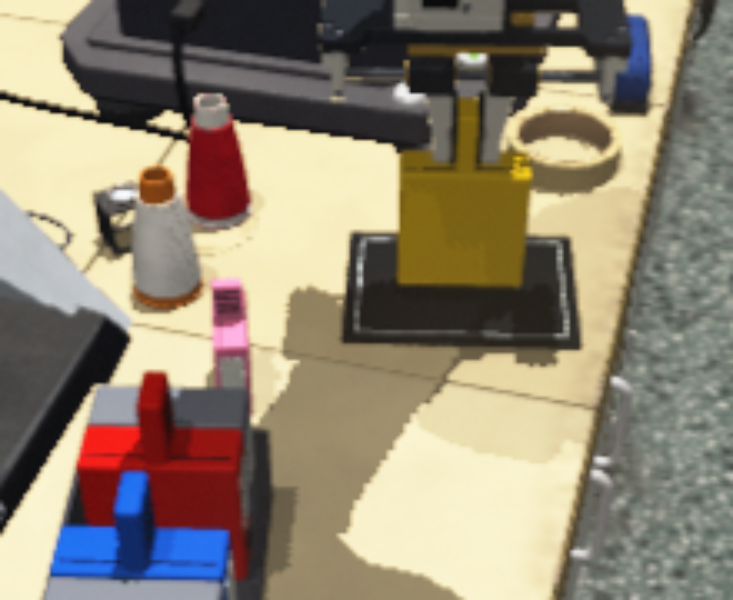

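The yellow cassette is upright just above the mat, with its bottom at (460,280) and the mat centred at (460,290). Red and blue are still standing in the rack. I'll lower it gently.

Emit:
move_arm(
  rows="0 0 0 0 0.0005 0.003 0.005; 0 0 0 0 0.0005 0.003 0.005; 0 0 0 0 0.0005 0.003 0.005; 0 0 0 0 0.0005 0.0015 0.005; 0 0 0 0 0 0.0015 0.005; 0 0 0 0 0 0 0.005; 0 0 0 0 0 0 0.005",
)

```text
t: 11.62
eef_pos: [0.477, -0.2792, 0.1129]
ee_rot: [-3.139, -0.002, -1.334]
force: [0.1, 0.1, -2.0]
width: 0.0137
gripper_force: 40.0
```

```bash
python3 -c "
from plan import *
edge()"
```

```text
edge off x',y',z mm [-173.3 -311.4   -0.8] tilt [ 0.18  0.12 -0.07] q [-0.175  0.269 -0.423  0.001 -0.875  0.411] F [ 0.1  0.1 -2. ]
```

Emit:
move_arm(
  rows="-0.1 -0.1 0 0 0 0.0008 0.005; 0 0 0 0 0 0.0006 0.005; 0 0 0 0 0 0 0.005; 0 0 0 0 0 0 0.005",
)

```text
t: 12.12
eef_pos: [0.4771, -0.2792, 0.1118]
ee_rot: [-3.14, -0.001, -1.334]
force: [-0.6, 1.5, 2.8]
width: 0.0137
gripper_force: 40.0
```

Contact: the vertical force went from −2 N to +2.8 N. I'll release slowly and back straight up.

Emit:
move_arm(
  rows="0 0 0 0 0 0 0.016; 0 0 0 0 0 0 0.022; 0 0 0 0 0 0 0.03; 0 0 0 0 0 0 0.045; 0 0 0 0 0 0 0.045; 0 0 0 0 0 -0.01 0.045; 0 0 0 0 0 -0.02 0.045; 0 0 0 0 0 -0.03 0.045",
  squeeze=5,
)

```text
t: 13.12
eef_pos: [0.4764, -0.2791, 0.1721]
ee_rot: [-3.142, 0.0, -1.334]
force: [0.0, -1.1, -0.0]
width: 0.0449
gripper_force: 0.0
```

Emit:
move_arm(
  rows="0 0 0 0 0 -0.04 0.045; 0 0 0 0 0 -0.04 0.045; 0 0 0 0.05 0 0 0.045; 0 0 0 0.05 0 0 0.045; 0 0 0 0 0 0 0.045; 0 0 0 0 0 0 0.045",
)

```text
t: 13.88
eef_pos: [0.4999, -0.3765, 0.2516]
ee_rot: [-3.141, -0.0, -1.335]
force: [-0.7, 0.2, -0.5]
width: 0.0448
gripper_force: 0.0
```

```bash
python3 -c "
from plan import *
from h import *
p,d=arm.grab_frame('side');cv2.imwrite('pics/m2.png',cv2.resize(p[100:340,170:400],(575,600)));W=world('side',d)
h=cv2.cvtColor(p,cv2.COLOR_BGR2HSV).astype(int);m=(abs(h[...,0]-26)<6)&(h[...,1]>170)&(h[...,2]>50)&(d>0)
P=W[m];P=P[(np.linalg.norm(P[:,:2]-[.477,-.28],axis=1)<.08)]
print(P[:,2].max(),P[P[:,2]>.125].mean(0),np.median(P[P[:,2]>.138][:,2]))
t=P[(P[:,2]>.092)&(P[:,2]<.105)];print(cv2.minAreaRect(t[:,:2].astype(np.float32)*1000),np.std(t[:,2]))
print(arm.get_state()['force'])"
```

```text
0.144802493703584 [ 0.47495351 -0.27181147  0.13885217] 0.14279006456514254
((475.1042175292969, -277.44439697265625), (88.00845336914062, 36.393890380859375), 13.419798851013184) 0.0022510179210974246
[-0.62862966 -0.95133506 -0.37827451]
```

View pics/m2.png

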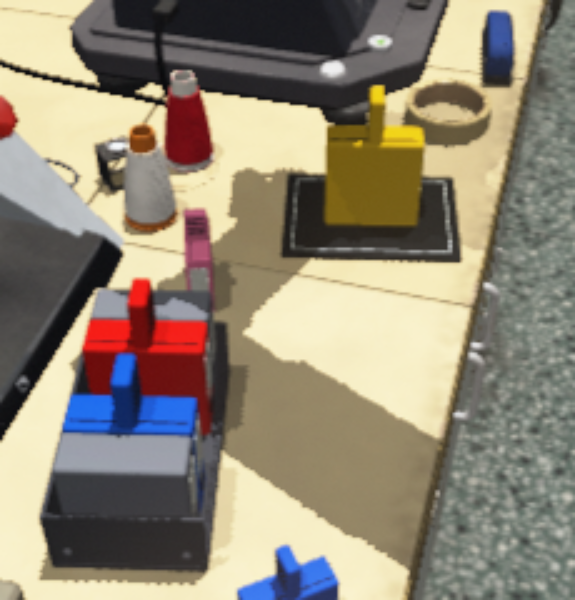

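The yellow cassette stands upright mid-mat at (373,175). Red (145,360) and blue (130,420) are still standing in the rack, and the arm is clear.

```bash
python3 -c "
from station import arm
print(arm.job_done())"
```

```text
the job is handed in; nothing more can be done
None
```

The yellow cassette was tipped about 25° by its grip with its lower front edge below the lip, though that edge rose about 2 mm above lip level for a moment at joint 3's limit and I lowered it again before drawing free; it now stands upright and released near the middle of the mat, red and blue are still in their places, and the job is handed in.

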